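Set the slide to its sensor and teach the position

ROBOT

A 7-joint arm with a two-finger parallel gripper is mounted at the origin on the work surface. World frame = base frame: x ahead of the robot, y to its left, z up, the work surface at z = 0. Lengths are in m, angles in rad, forces in N, time in s.
With the tool pointing down it reaches from about 0.425 to 0.925 m from the base axis. Payload 6.8 kg.
Tool frame: the origin (TCP) lies on the front face of the gripper's body, between the roots of the fingers; the fingertips stand 73 mm ahead of it and the grasp point (between the pads) lies 54 mm ahead of it; z points along the fingers, y is the line along which they close (so a half turn about z gives the same grasp; the last joint's range is limited). The gripper opens to 85 mm and grips with 20 to 120 N. Pads are 22 mm wide; open, the fingers measure 114 mm over their backs; the gripper's body (76 mm by 85 mm) begins 54 mm behind the grasp point. The pads swing forward as they close: fully open they stand 13 mm farther back than shut.
Start: joints at [-1.229, 0.477, 0.022, 1.555, -0.011, 1.109, -0.083], TCP at [0.293, 0.608, 0.304] pointing down, gripper open.
Joint ranges: [-2.96, 2.96], [-0.34, 2.1], [-1.41, 1.46], [0.24, 2.44], [-1.37, 4.51], [0.17, 1.92], [-2.96, 2.96]. Speed limits (rad/s): [2.39, 2.39, 3.14, 3.14, 3.14, 3.14, 3.14].

INTERFACE

Orientations are given as a unit quaternion [w, x, y, z].
In Python, from station import bot, optics gives the robot as it stands.
- The arm moves only by the tool drive_tool, never from a script. Its argument "deltas" is a list of rows, each an object with "gripper": the closure in counts, from 0 (fully open) to 255 (shut); "offset": the shift along the tool's x, y, z in units of 1000 mm (1.0 is 1000 mm), a list of three; "angular": the turn, a rotation vector about the tool's x, y, z in units of 45 degrees (1.0 is 45 degrees), a list of three. In form: [{"gripper": gripper, "offset": [dx, dy, dz], "angular": [rx, ry, rz]}, ...]. A call has 1 to 5 rows; each row is the pose to reach, as a shift and turn from the pose commanded when the call began, along the tool's axes at that moment; what a row does not reach only later rows make up. A row lasts 1/10 s, in which the tool goes at most 50 mm and 8.59 degrees, less where a joint would pass 70% of its speed; a pose out of reach is approached as far as the arm can. A call with a number of a shift or a turn outside -1 to 1 is refused whole. A call with a gripper value outside its range is refused whole. The fingers move at their own pace and stop on an object; "grip_force" is the grip in N (left out, the last holds). Time passes only in rows, so rows that repeat a pose let the fingers close. It gives the time, the measured TCP pose, the force, the opening and the grip force at its end, in the units of the state.
- bot.get_obs(): the state, without advancing time (a new reading comes with each control period).
- optics.read_camera(name): name is "side" or "top" or "wrist"; returns the picture (400x640x3 uint8, blue, green, red); there is no depth.
- optics.camera_model(name): a dict with "fx", "fy", "cx", "cy" (pixels), "dist" ([k1, k2, p1, p2, k3] as OpenCV has them; the pictures are not rectified), "cam_to_world" (4x4, takes a point from camera to world coordinates). Camera axes: x right, y up, looking along -z (the intrinsics and any distortion apply to the point x, -y, -z); pixel columns grow to the right and rows downward; lengths in m; the calibration is good to about 2 mm. A picture is of the moment at which its call begins: read the wrist's pose just before it. camera_model takes no time and is no camera call; for the wrist camera it gives the pose at the moment of the call.
- bot.hand_in(): hands the job in; it is judged then, once.
The state is a dict: "t": time; "q": joint angles; "joint_vel": joint speeds; "joint_torque": joint torques, N m; "eef_pos": TCP position; "tool_rot": TCP orientation; "contact_force": force on the tool from outside, world axes, zero at the start; "torque": the same for the moment, N m; "gripper_width": opening from 0.0 (shut) to 1.0 (fully open); "grasp_force": force on a finger pad.
Only numpy, scipy, OpenCV 4.12 (cv2) and the standard library are available. Lean on these libraries where they do the work, as an engineer would, in place of code of your own. Each camera call takes 0.05 s, during which the arm holds its last target. There are 200 camera calls.

TASK

On the pneumatics trainer board stand two slide units; one of them has a small sensor mounted at its side. On that unit, hook a fingertip behind the upright lip and draw the slide plate out along its rail until the flag on the plate's side completely covers the tip of the sensor; only then press the push-button on the board to teach the position, and let go of it. Do not pinch the lip, and leave the other slide and all the loose things where they are.

Things in the scene. Friction and masses are not known exactly. Their poses are not given: they have to be found in the camera images.
- slide_a: The unit with the sensor, fixed on the white board (its top 25 mm above the table), at left or right. Origin: underside of its 280 x 70 x 8 mm base, below the housing's front. -x = direction of drawing out (roughly towards the robot), z up. Base spans x -170 to +110 mm; housing x 0 to 110, 74 wide, top 60 mm up. The steel slide plate, 56 wide, comes out of the housing; its top is 34 mm up.
- slide_a_table (a joint): How far the slide plate of the sensor's unit is drawn out, m: 0 fully in, 0.105 at its stop, starts between 0 and 0.015; grows along the unit's -x. It needs about 2 N to move, has no spring and stays where it is left.
- slide_a_lip (a point): Upright lip at the front end of that plate, which it moves with: steel, 6 thick (x) x 56 wide (y) x 28 high mm. This point: centre of its underside, on the plate's top face; axes as the unit's (z up, -x outwards). Behind it (+x side) lies 50 mm of bare plate up to the housing when fully in, more when drawn out. On its front (-x) face an aluminium stiffener 6 x 44 x 20 mm; pressing on this and the lip's back at once is pinching.
- slide_a_flag (a point): Middle of the outer edge of the flag: a dark steel tab on the left (+y) side of that plate, in line with the lip, 28 mm long (x), 6 mm thick, standing 14 mm out from the plate's edge. Moves with the plate.
- sensor_face (a point): Middle of the sensor's tip: white, 8 mm across, on a 14 mm brass barrel lying across (y) in a dark bracket, fixed at unit a's left (+y) side, 4 mm outside the flag's path, at its height. Axes as the unit's. The flag covers it completely when within 10 mm of it along the unit's x; from the start the plate must come out 30 to 85 mm, short of its stop. It does not block the plate.
- slide_b_table (a joint): How far the plate of the other slide unit (no sensor) is drawn out, m. To be left alone.
- slide_b: The other slide unit, without a sensor; origin and sizes as slide_a. To be left alone.
- button_top (a point): Centre of the top of the round push-button (28 mm across, black, in a grey housing on the trainer board between the two slide units). Pressed straight down.
- button (a joint): Travel of the push-button, m: 0 out, 0.006 fully down (5 N); it counts as pressed beyond 0.003 and springs back.
- tee: Loose brass tee fitting, 44 x 31 x 18 mm, on the board between the units near the manifold; leave alone.
- cylinder_spare: Loose small pneumatic cylinder lying on the board near its left edge, about 140 x 30 x 30 mm; leave alone.
- regulator: Loose pressure regulator standing on the board near its right edge, 42 mm wide, 96 mm high; leave alone.
- screwdriver: Loose screwdriver on the table in front of the board; leave alone.
- wrench: Loose wrench on the table in front of the board; leave alone.
- remote: Loose white remote control, 45 x 150 x 20 mm, on the table to the left of the board; leave alone.
- mug: Loose white mug, 80 mm across, 90 mm high, on the table to the right of the board; leave alone.
- slide_b_flag (a point): Flag on the plate of the other slide unit, same shape as slide_a's. To be left alone.

How it is judged:
On the way, in this order (a step that is already met when the one before it is completed fails the run):
1. the slide plate is being drawn out by a finger behind its lip (part c2 of the plate) (contact force between the fingers and slide_a_table_c2 above 0.5 N and value of joint slide_a_table above 0.022 m), for 0.04 s.
2. the flag covers the sensor's tip (x of slide_a_flag in the frame of sensor_face between -0.01 and 0.01 m), for 0.3 s.
3. the button is pressed while the flag covers the sensor's tip (all of step 2 and value of joint button above 0.003 m), for 0.04 s.
At the end, for the whole second after the job is handed in: The flag lies within 10 mm of the sensor's tip along the slide, so that it covers the tip completely, the plate is at rest, and the button has been pressed after that and has sprung back (all of step 2 and value of joint button below 0.0015 m and velocity of joint slide_a_table between -0.005 and 0.005 m/s); the robot touches nothing.
It fails at once if the button is pressed while the flag does not cover the sensor's tip (value of joint button above 0.003 m and not (x of slide_a_flag in the frame of sensor_face between -0.01 and 0.01 m)).
It fails at once if the lip is pinched: its back (c2) and its front stiffener (c3) pressed at once (contact force between the fingers and slide_a_table_c2 above 2 N and contact force between the fingers and slide_a_table_c3 above 2 N).
It fails at once if the other slide is moved (more than 5 mm) (distance of slide_b_flag from where it was at the start of the episode above 0.005 m).
It fails at once if a loose thing is moved or lifted (more than 20 mm) (distance of any of tee, cylinder_spare, regulator, screwdriver, wrench, remote, mug from where it was at the start of the episode above 0.02 m).
It also fails if it takes over 48 s, if anything falls off the work surface, if the arm or the gripper's body presses on something with over 40 N, if the wrist force passes 120 N, or if a joint passes its speed limit or range.

## Working session

There is one attempt and no reset: what is moved stays moved. The work goes in short steps, Python scripts to look and compute and a tool call to move; the robot and the scene stay as the last step left them, time stands still between calls to the robot, and variables do not carry over. Pictures are saved under pics/ and viewed, at most 10 in all, crops included, and the job is handed in when it is done.

Besides the shell and the picture viewer there is one more tool, called after ">>>" in YAML: its name, and indented under it one key for each argument. drive_tool: Moves the arm, as the interface text tells. Its arguments: {"type":"object","properties":{"deltas":{"type":"array"},"grip_force":{"type":"number"}},"required":["deltas"]}

```bash
mkdir -p pics; cat > h.py <<'E'
import numpy as np, cv2
from station import bot, optics
def ray(m,u,v):
    K=np.array([[m['fx'],0,m['cx']],[0,m['fy'],m['cy']],[0,0,1]])
    p=cv2.undistortPoints(np.array([[[u,v]]],float),K,np.array(m['dist']))[0,0]
    T=np.array(m['cam_to_world']); d=T[:3,:3]@np.array([p[0],-p[1],-1]); return T[:3,3],d
def onz(m,u,v,z):
    o,d=ray(m,u,v); return o+d*(z-o[2])/d[2]
def proj(m,P):
    T=np.linalg.inv(np.array(m['cam_to_world'])); c=T[:3,:3]@np.array(P)+T[:3,3]; c=c*[1,-1,-1]
    K=np.array([[m['fx'],0,m['cx']],[0,m['fy'],m['cy']],[0,0,1]])
    return cv2.projectPoints(c[None],np.zeros(3),np.zeros(3),K,np.array(m['dist']))[0][0,0]
E
python3 - <<'E'
from h import *
o=bot.get_obs(); print(o['t'],o['eef_pos'],o['tool_rot'],o['gripper_width'],o['contact_force'])
for n in ['top','side']:
    cv2.imwrite(f'pics/{n}0.png',optics.read_camera(n)); m=optics.camera_model(n); print(n,np.round(m['cam_to_world'],3).tolist(),m['fx'])
E
```

```text
0.0 [0.29327469 0.60742601 0.30289522] [-1.33374289e-04  2.22993444e-01  9.74819483e-01 -9.39080601e-04] 0.997071960536874 [-1.1143392   0.29302966  0.1013917 ]
top [[0.013, 0.991, -0.135, 0.32], [-1.0, 0.015, 0.009, -0.014], [0.011, 0.135, 0.991, 1.568], [0.0, 0.0, 0.0, 1.0]] 514.1391607913513
side [[0.987, 0.086, -0.135, 0.37], [-0.16, 0.554, -0.817, -0.969], [0.004, 0.828, 0.561, 0.743], [0.0, 0.0, 0.0, 1.0]] 430.52355728083006
```

View pics/top0.png

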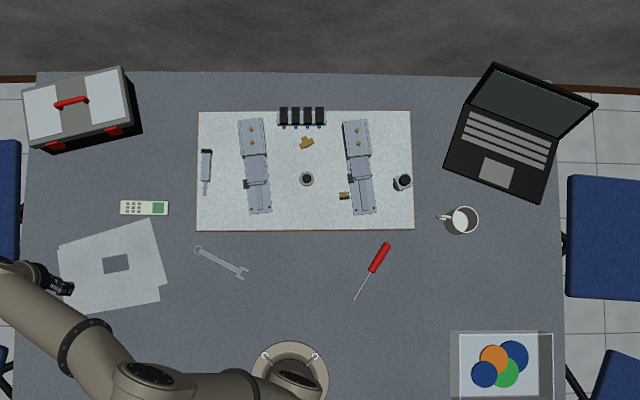

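View pics/side0.png

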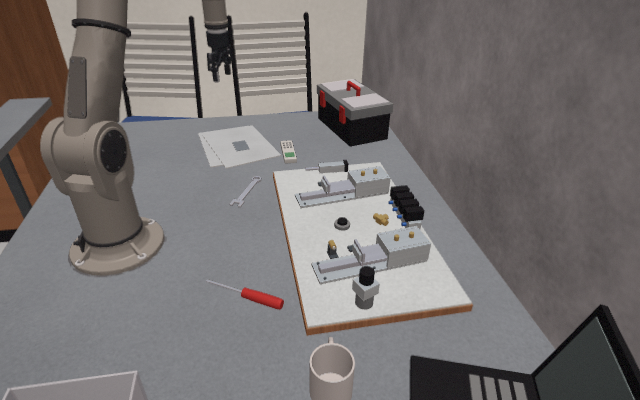

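The sensor's unit is the right one: its brass barrel shows at top (344,195) and side (332,247). The button is at top (307,179). I'll enlarge both views of that unit.

```bash
python3 - <<'E'
from h import *
a=cv2.imread('pics/top0.png')[110:225,290:410]; b=cv2.imread('pics/side0.png')[205:290,300:440]
a=cv2.resize(a,None,fx=5,fy=5,interpolation=cv2.INTER_CUBIC); b=cv2.resize(b,None,fx=5,fy=5,interpolation=cv2.INTER_CUBIC)
cv2.imwrite('pics/topc.png',a); cv2.imwrite('pics/sidec.png',b)
E
```

```text
(no output)
```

View pics/topc.png

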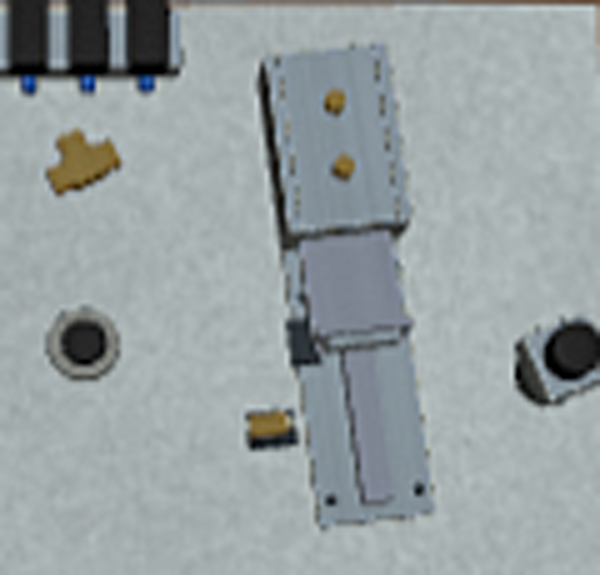

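View pics/sidec.png

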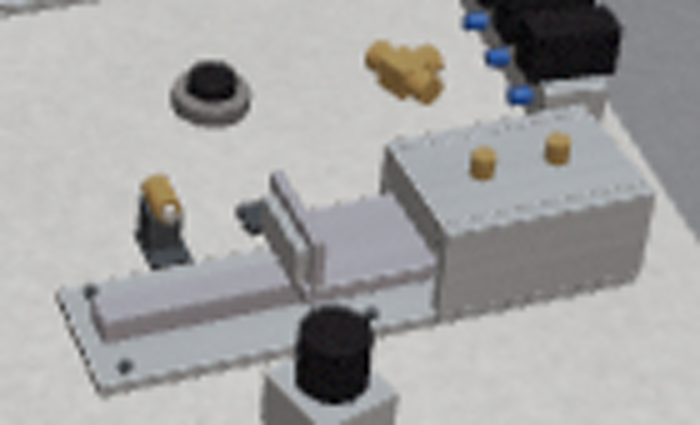

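The crops show the housing, base front corners, flag (305,342 in the top crop), barrel (270,427) with its tip facing right, lip top (about 315–410, 330) and button (85,342). Now I'll turn these into positions.

```bash
python3 - <<'E'
from h import *
t=optics.camera_model('top'); s=optics.camera_model('side')
T=lambda x,y,z: onz(t,x/5+290-.4,y/5+110-.4,z)
S=lambda x,y,z: onz(s,x/5+300-.4,y/5+205-.4,z)
bl,br=T(320,525,.033),T(432,512,.033); sl,sr=S(60,292,.033),S(102,390,.033)
hfr,hbr,hfl=T(408,222,.085),T(385,45,.085),T(290,233,.085)
h2=[S(385,150,.085),S(445,222,.085),S(652,188,.085),S(585,105,.085)]
print('base front',bl,br,np.linalg.norm(bl-br),'side',sl,sr,np.linalg.norm(sl-sr))
print('housing',hfl,hfr,hbr,np.linalg.norm(hfr-hbr),'w',np.linalg.norm(hfr-hfl)); print('side',np.round(h2,4).tolist())
print('yaw',[np.degrees(np.arctan2(d[1],d[0])) for d in (hbr-hfr,h2[2]-h2[1],h2[3]-h2[0])])
fm=(bl+br)/2; sm=(sl+sr)/2; hm=(hfl+hfr)/2; shm=(h2[0]+h2[1])/2
for a,b in((fm,hm),(sm,shm)): d=b-a; print('axis',np.degrees(np.arctan2(d[1],d[0])),np.hypot(*d[:2]))
print('lip top', T(313,332,.087),T(410,322,.087),'side',S(275,175,.087),S(320,245,.087))
# triangulate
def tri(u,v):
    o1,d1=ray(t,u[0]/5+290-.4,u[1]/5+110-.4);o2,d2=ray(s,v[0]/5+300-.4,v[1]/5+205-.4)
    k=np.linalg.lstsq(np.c_[d1,-d2],o2-o1,rcond=None)[0];p,q=o1+k[0]*d1,o2+k[1]*d2
    return (p+q)/2,np.linalg.norm(p-q)
print('button',tri((84,341),(212,75)));print('sensor tip',tri((291,426),(170,213)))
print('barrel', [T(250,426,.05),T(291,426,.05)], 'flag',[T(290,342,.05),T(298,320,.05),T(298,364,.05)])
print('tee',T(83,162,.034),'reg',T(575,350,.12))
E
```

```text
base front [ 0.49235592 -0.18578672  0.033     ] [ 0.50118944 -0.25361158  0.033     ] 0.06839767952115833 side [ 0.49498254 -0.18968644  0.033     ] [ 0.50365835 -0.2589593   0.033     ] 0.06981403546492983
housing [ 0.65983999 -0.16237938  0.085     ] [ 0.66775695 -0.23248937  0.085     ] [ 0.77615456 -0.21956185  0.085     ] 0.10916576190629837 w 0.07055557818195884
side [[0.6603, -0.1693, 0.085], [0.6729, -0.2267, 0.085], [0.7791, -0.2177, 0.085], [0.7708, -0.1494, 0.085]]
yaw [np.float64(6.800982917742528), np.float64(4.824384509875112), np.float64(10.221414232672487)]
axis 7.592847498091489 0.1685032180864308
axis 8.950214536400804 0.16932329132699395
lip top [ 0.60017261 -0.17571221  0.087     ] [ 0.60709853 -0.23295428  0.087     ] side [ 0.60132929 -0.18236524  0.087     ] [ 0.60967212 -0.23580523  0.087     ]
button (array([ 0.60153548, -0.04222816,  0.04512795]), np.float64(0.002248084795830867))
sensor tip (array([ 0.55135597, -0.16618194,  0.05576183]), np.float64(0.004849869892560362))
barrel [array([ 0.54941463, -0.14192302,  0.05      ]), array([ 0.549787  , -0.16650353,  0.05      ])] flag [array([ 0.60084346, -0.16587176,  0.05      ]), array([ 0.61437916, -0.17069612,  0.05      ]), array([ 0.58749827, -0.17069323,  0.05      ])]
tee [ 0.71396761 -0.04037256  0.034     ] reg [ 0.58593631 -0.32354888  0.12      ]
```

```bash
cat >> h.py <<'E'
from scipy.spatial.transform import Rotation as R
def go(p,ang=7.4):
    o=bot.get_obs(); q=o['tool_rot']; r=R.from_quat([q[1],q[2],q[3],q[0]]); a=np.radians(ang)
    g=R.from_matrix(np.array([[np.cos(a),np.sin(a),0],[np.sin(a),-np.cos(a),0],[0,0,-1]]))
    print('t',o['t'],'pos',np.round(o['eef_pos'],4),'F',np.round(o['contact_force'],2),'w',round(o['gripper_width'],3))
    print('offset',np.round(r.inv().apply(np.array(p)-o['eef_pos']),4),'ang45',np.round((r.inv()*g).as_rotvec()/(np.pi/4),3))
E
python3 -c "
from h import *
go([.635,-.2025,.27])"
```

```text
t 0.1 pos [0.2933 0.6075 0.303 ] F [ 0.39 -0.73 -0.8 ] w 1.001
offset [-0.6599 -0.5808  0.034 ] ang45 [-1.000e-03  3.000e-03  3.263e+00]
```

>>> drive_tool:
  deltas:
    - {"gripper": 255, "offset": [-0.66, -0.58, 0.034], "angular": [0, 0, 0.95]}
    - {"gripper": 255, "offset": [-0.66, -0.58, 0.034], "angular": [0, 0, 0.95]}
    - {"gripper": 255, "offset": [-0.66, -0.58, 0.034], "angular": [0, 0, 0.95]}
    - {"gripper": 255, "offset": [-0.66, -0.58, 0.034], "angular": [0, 0, 0.95]}
    - {"gripper": 255, "offset": [-0.66, -0.58, 0.034], "angular": [0, 0, 0.95]}
  grip_force: 20

```text
t: 0.6
eef_pos: [0.3911, 0.3756, 0.2939]
tool_rot: [-0.0, 0.565, 0.825, -0.0]
contact_force: [1.6, 0.6, -0.7]
gripper_width: 0.146
grasp_force: 0.0
```

```bash
python3 -c "
from h import *
go([.635,-.2025,.27]); print(bot.get_obs()['q'])"
```

```text
t 0.6 pos [0.3911 0.3756 0.2939] F [ 1.59  0.56 -0.67] w 0.146
offset [-0.6272  0.0191  0.024 ] ang45 [-0.000e+00  1.000e-03  2.305e+00]
[-1.07200527  0.2707195   0.23087396  1.89776132 -0.07376729  0.98161581
 -0.43943271]
```

>>> drive_tool:
  deltas:
    - {"gripper": 255, "offset": [-0.627, 0.019, 0.024], "angular": [0, 0, 0.95]}
    - {"gripper": 255, "offset": [-0.627, 0.019, 0.024], "angular": [0, 0, 0.95]}
    - {"gripper": 255, "offset": [-0.627, 0.019, 0.024], "angular": [0, 0, 0.95]}
    - {"gripper": 255, "offset": [-0.627, 0.019, 0.024], "angular": [0, 0, 0.95]}
    - {"gripper": 255, "offset": [-0.627, 0.019, 0.024], "angular": [0, 0, 0.95]}

```text
t: 1.1
eef_pos: [0.4894, 0.1462, 0.2846]
tool_rot: [-0.0, 0.827, 0.562, 0.0]
contact_force: [1.0, -0.2, 0.1]
gripper_width: -0.0
grasp_force: 0.0
```

```bash
python3 -c "
from h import *
go([.635,-.2025,.27]); print(bot.get_obs()['q'])"
```

```text
t 1.1 pos [0.4894 0.1462 0.2846] F [ 0.97 -0.2   0.11] w -0.0
offset [-0.2706  0.2638  0.0145] ang45 [-0.    -0.     1.355]
[-0.82099333  0.24037461  0.4815684   1.98963735 -0.1371199   0.942454
 -0.64749747]
```

>>> drive_tool:
  deltas:
    - {"gripper": 255, "offset": [-0.27, 0.264, 0.0145], "angular": [0, 0, 0.95]}
    - {"gripper": 255, "offset": [-0.27, 0.264, 0.0145], "angular": [0, 0, 0.95]}
    - {"gripper": 255, "offset": [-0.27, 0.264, 0.0145], "angular": [0, 0, 0.95]}
    - {"gripper": 255, "offset": [-0.27, 0.264, 0.0145], "angular": [0, 0, 0.95]}
    - {"gripper": 255, "offset": [-0.27, 0.264, 0.0145], "angular": [0, 0, 0.95]}

```text
t: 1.6
eef_pos: [0.5875, -0.0833, 0.2749]
tool_rot: [-0.0, 0.975, 0.222, -0.0]
contact_force: [1.4, 0.6, 0.3]
gripper_width: -0.001
grasp_force: 0.0
```

```bash
python3 -c "
from h import *
go([.635,-.2025,.27]); print(bot.get_obs()['q'])"
```

```text
t 1.6 pos [ 0.5875 -0.0833  0.2749] F [1.45 0.58 0.25] w -0.001
offset [-0.0088  0.128   0.0048] ang45 [-0.     0.     0.406]
[-0.48288651  0.44036494  0.69104327  1.82161268 -0.3296839   0.99744603
 -0.77996565]
```

>>> drive_tool:
  deltas:
    - {"gripper": 255, "offset": [-0.009, 0.128, 0.005], "angular": [0, 0, 0.406]}
    - {"gripper": 255, "offset": [-0.009, 0.128, 0.005], "angular": [0, 0, 0.406]}
    - {"gripper": 255, "offset": [-0.009, 0.128, 0.005], "angular": [0, 0, 0.406]}
    - {"gripper": 255, "offset": [-0.009, 0.128, 0.005], "angular": [0, 0, 0.406]}
    - {"gripper": 255, "offset": [-0.009, 0.128, 0.005], "angular": [0, 0, 0.406]}

```text
t: 2.1
eef_pos: [0.6348, -0.201, 0.2694]
tool_rot: [-0.0, 0.998, 0.067, -0.001]
contact_force: [0.4, 1.2, 0.4]
gripper_width: 0.001
grasp_force: 0.0
```

```bash
python3 -c "
from h import *
go([.635,-.2025,.165]); print(bot.get_obs()['q'])
cv2.imwrite('pics/w1.png',optics.read_camera('wrist'))
m=optics.camera_model('wrist'); print(np.round(m['cam_to_world'],3).tolist())
for P in [(.6056,-.205,.087),(.602,-.0422,.045),(.5514,-.166,.05),(.635,-.2025,.2)]: print(proj(m,P))"
```

```text
t 2.1 pos [ 0.6348 -0.201   0.2694] F [0.35 1.18 0.45] w 0.001
offset [1.000e-04 1.600e-03 1.044e-01] ang45 [-0.001  0.002  0.006]
[-0.28618799  0.59305972  0.7417262   1.64822132 -0.44285362  1.07709771
 -0.85198445]
[[0.136, 0.944, 0.3, 0.712], [-0.991, 0.129, 0.04, -0.189], [-0.001, -0.303, 0.953, 0.34], [0.0, 0.0, 0.0, 1.0]]
[332.82705224 238.84699688]
[158.48369009 202.69480043]
[285.54860665 269.67209625]
[337.29932019 275.29059919]
```

View pics/w1.png

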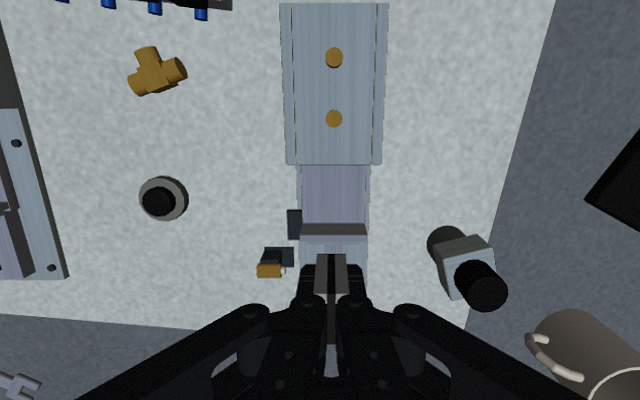

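Wrist view: the lip's back face is at rows 224–236, columns 301–368. The flag is at (288–302, 209–239), the sensor tip near (285,268) and the button near (158,202). Fingers are centred behind the lip laterally.

```bash
python3 - <<'E'
from h import *
m=optics.camera_model('wrist'); a=np.radians(7.4); ux=np.array([np.cos(a),np.sin(a),0]); O=np.array([.665,-.1978,0])
f=lambda u,v,z:(np.round(onz(m,u,v,z),4),'unit x',round((onz(m,u,v,z)-O)@ux,4),'y',round((onz(m,u,v,z)-O)@np.array([-ux[1],ux[0],0]),4))
print('lipback',f(334,224,.059),f(334,236,.087)); print('hous front',f(285,165,.085),f(382,165,.085))
for z in(.05,.055): print('flag',f(288,209,z),f(288,239,z),'tip',f(286,268,z))
print('button',f(158,202,.045))
img=cv2.imread('pics/w1.png')[200:280,250:310]; w=(img.min(2)>200)
b=cv2.cvtColor(img,cv2.COLOR_BGR2HSV); br=(b[...,0]>12)&(b[...,0]<28)&(b[...,1]>120)
dk=(img.max(2)<75)
for n,k in(('brass',br),('dark',dk)):
    c,l,s,ce=cv2.connectedComponentsWithStats(k.astype('uint8'))
    print(n,[(s[i][:5]+[250,200,0,0,0]).tolist() for i in range(1,c) if s[i][4]>15])
E
```

```text
lipback (array([ 0.6084, -0.2058,  0.059 ]), 'unit x', np.float64(-0.0572), 'y', np.float64(-0.0007)) (array([ 0.6083, -0.2056,  0.087 ]), 'unit x', np.float64(-0.0573), 'y', np.float64(-0.0004))
hous front (array([ 0.6613, -0.1598,  0.085 ]), 'unit x', np.float64(0.0012), 'y', np.float64(0.0382)) (array([ 0.6715, -0.2345,  0.085 ]), 'unit x', np.float64(0.0017), 'y', np.float64(-0.0372))
flag (array([ 0.6139, -0.1623,  0.05  ]), 'unit x', np.float64(-0.0461), 'y', np.float64(0.0418)) (array([ 0.5841, -0.1652,  0.05  ]), 'unit x', np.float64(-0.0761), 'y', np.float64(0.0427)) tip (array([ 0.5533, -0.1663,  0.05  ]), 'unit x', np.float64(-0.1067), 'y', np.float64(0.0457))
flag (array([ 0.6156, -0.1628,  0.055 ]), 'unit x', np.float64(-0.0445), 'y', np.float64(0.0411)) (array([ 0.5863, -0.1656,  0.055 ]), 'unit x', np.float64(-0.0739), 'y', np.float64(0.042)) tip (array([ 0.556 , -0.1667,  0.055 ]), 'unit x', np.float64(-0.1041), 'y', np.float64(0.0449))
button (array([ 0.6026, -0.0418,  0.045 ]), 'unit x', np.float64(-0.0418), 'y', np.float64(0.1628))
brass [[257, 263, 25, 14, 324]]
dark [[287, 210, 23, 30, 494], [260, 247, 34, 21, 572], [299, 264, 11, 16, 141]]
```

>>> drive_tool:
  deltas:
    - {"gripper": 255, "offset": [0, 0.0015, 0.04], "angular": [0, 0, 0]}
    - {"gripper": 255, "offset": [0, 0.0015, 0.08], "angular": [0, 0, 0]}
    - {"gripper": 255, "offset": [0, 0.0015, 0.11], "angular": [0, 0, 0]}
    - {"gripper": 255, "offset": [0, 0.0015, 0.129], "angular": [0, 0, 0]}
    - {"gripper": 255, "offset": [0, 0.0015, 0.129], "angular": [0, 0, 0]}

```text
t: 2.65
eef_pos: [0.6342, -0.1999, 0.1387]
tool_rot: [-0.001, 0.998, 0.068, -0.002]
contact_force: [-0.6, 0.1, 0.4]
gripper_width: 0.004
grasp_force: 0.0
```

>>> drive_tool:
  deltas:
    - {"gripper": 255, "offset": [-0.004, 0, 0], "angular": [0, 0, 0]}
    - {"gripper": 255, "offset": [-0.01, 0, 0], "angular": [0, 0, 0]}
    - {"gripper": 255, "offset": [-0.014, 0, 0], "angular": [0, 0, 0]}
    - {"gripper": 255, "offset": [-0.018, 0, 0], "angular": [0, 0, 0]}
    - {"gripper": 255, "offset": [-0.022, 0, 0], "angular": [0, 0, 0]}

```text
t: 3.15
eef_pos: [0.6143, -0.2053, 0.1423]
tool_rot: [0.0, 0.998, 0.067, 0.002]
contact_force: [2.1, 0.4, 2.7]
gripper_width: -0.003
grasp_force: 1.1
```

```bash
python3 - <<'E'
from h import *
go([.571,-.2108,.139])
t=optics.read_camera('top');w=optics.read_camera('wrist');cv2.imwrite('pics/w2f.png',w)
a=cv2.resize(t[160:220,325:385],None,fx=6,fy=6,interpolation=cv2.INTER_CUBIC); b=w[:360]
b=w[100:400,180:480]
cv2.imwrite('pics/c2.png',np.hstack([a[:300],b]))
E
```

```text
t 3.15 pos [ 0.6143 -0.2053  0.1423] F [2.1  0.36 2.74] w -0.003
offset [-0.0437 -0.0004  0.0032] ang45 [ 0.001 -0.004  0.007]
```

View pics/c2.png

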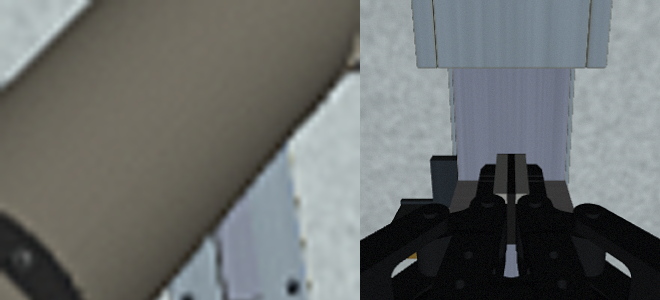

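The lip is against the fingers (2 N) and the flag is visible left of them at about (262,270) in the full wrist picture. I'll draw on in slow steps.

>>> drive_tool:
  deltas:
    - {"gripper": 255, "offset": [-0.004, 0, 0], "angular": [0, 0, 0]}
    - {"gripper": 255, "offset": [-0.009, 0, 0], "angular": [0, 0, 0]}
    - {"gripper": 255, "offset": [-0.014, 0, 0], "angular": [0, 0, 0]}
    - {"gripper": 255, "offset": [-0.018, 0, 0], "angular": [0, 0, 0]}
    - {"gripper": 255, "offset": [-0.022, 0, 0], "angular": [0, 0, 0]}

```text
t: 3.75
eef_pos: [0.5913, -0.208, 0.141]
tool_rot: [-0.0, 0.998, 0.067, -0.0]
contact_force: [2.5, 0.2, 2.9]
gripper_width: 0.0
grasp_force: 1.1
```

>>> drive_tool:
  deltas:
    - {"gripper": 255, "offset": [-0.004, 0, 0], "angular": [0, 0, 0]}
    - {"gripper": 255, "offset": [-0.008, 0, 0], "angular": [0, 0, 0]}
    - {"gripper": 255, "offset": [-0.012, 0, 0], "angular": [0, 0, 0]}
    - {"gripper": 255, "offset": [-0.015, 0, 0], "angular": [0, 0, 0]}
    - {"gripper": 255, "offset": [-0.015, 0, 0], "angular": [0, 0, 0]}

```text
t: 4.25
eef_pos: [0.576, -0.2101, 0.1409]
tool_rot: [-0.0, 0.998, 0.067, -0.001]
contact_force: [0.0, -0.4, 0.3]
gripper_width: -0.002
grasp_force: 0.1
```

```bash
python3 - <<'E'
from h import *
go([.571,-.2108,.139])
s=optics.read_camera('side');w=optics.read_camera('wrist');cv2.imwrite('pics/w3f.png',w);cv2.imwrite('pics/s3f.png',s)
a=cv2.resize(s[225:285,300:360],None,fx=6,fy=6,interpolation=cv2.INTER_CUBIC); b=w[0:360,180:480]
cv2.imwrite('pics/c3.png',np.hstack([a,b]))
E
```

```text
t 4.25 pos [ 0.576  -0.2101  0.1409] F [ 0.02 -0.38  0.26] w -0.002
offset [-0.005   0.      0.0019] ang45 [-0.001  0.002  0.006]
```

View pics/c3.png

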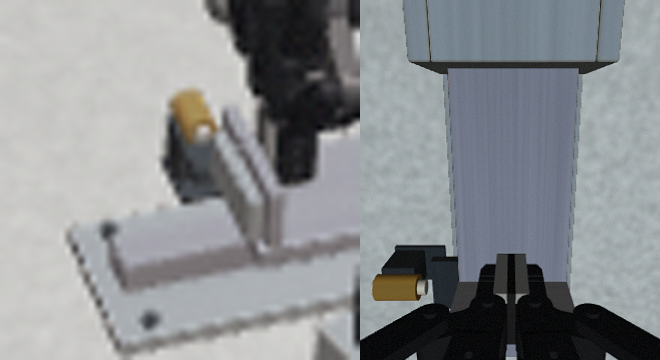

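Wrist view (full-image pixels): white tip at about (243,288). The flag's rear edge is at row 257 (columns 253–279) and the lip's back foot is at row 283.

```bash
python3 - <<'E'
from h import *
m=optics.camera_model('wrist'); a=np.radians(7.4); ux=np.array([np.cos(a),np.sin(a),0]); O=np.array([.665,-.1978,0])
f=lambda u,v,z:round((onz(m,u,v,z)-O)@ux,4)
w=cv2.imread('pics/w3f.png')
print('rows flag col', w[250:300,266].mean(1).astype(int).tolist()); print('tip col243', w[272:302,243].min(1).tolist()); print('barrel col215', w[268:306,210,2].astype(int).tolist())
print('lip col 277',w[270:300,276].mean(1).astype(int).tolist())
for z in(.05,.056): print('flag rear',f(258,257,z),'tip',f(243,288,z))
print('lip back foot',f(278,283,.059),'housing',f(230,62,.085))
E
```

```text
rows flag col [154, 153, 150, 152, 153, 144, 93, 11, 16, 19, 14, 28, 43, 38, 42, 41, 41, 39, 38, 37, 39, 41, 40, 40, 43, 44, 40, 38, 41, 38, 43, 39, 41, 40, 41, 41, 40, 41, 38, 45, 40, 39, 36, 37, 42, 45, 41, 43, 44, 42]
tip col243 [6, 15, 12, 5, 15, 10, 16, 30, 64, 88, 108, 125, 137, 147, 160, 173, 177, 174, 168, 161, 154, 144, 127, 139, 154, 153, 155, 153, 154, 155]
barrel col215 [29, 33, 38, 34, 34, 36, 42, 60, 74, 88, 96, 106, 113, 121, 117, 118, 116, 113, 112, 112, 119, 113, 117, 114, 115, 118, 117, 115, 115, 116, 117, 114, 111, 163, 157, 162, 162, 161]
lip col 277 [39, 42, 36, 41, 37, 42, 43, 40, 41, 38, 36, 40, 43, 41, 39, 40, 44, 42, 41, 52, 54, 56, 58, 58, 58, 56, 57, 57, 59, 58]
flag rear -0.0912 tip -0.1102
flag rear -0.0883 tip -0.1065
lip back foot -0.1016 housing 0.0014
```

The flag centre is about 3 mm short of the tip centre, already covering it. I'll draw 3 mm more to centre it, then back off and rise.

>>> drive_tool:
  deltas:
    - {"gripper": 255, "offset": [-0.002, 0, 0], "angular": [0, 0, 0]}
    - {"gripper": 255, "offset": [-0.003, 0, 0], "angular": [0, 0, 0]}
    - {"gripper": 255, "offset": [-0.003, 0, 0], "angular": [0, 0, 0]}
    - {"gripper": 255, "offset": [0.005, 0, 0], "angular": [0, 0, 0]}
    - {"gripper": 255, "offset": [0.012, 0, 0], "angular": [0, 0, 0]}

```text
t: 4.85
eef_pos: [0.5892, -0.2084, 0.1411]
tool_rot: [-0.0, 0.998, 0.067, -0.0]
contact_force: [-0.3, 0.1, -0.7]
gripper_width: -0.001
grasp_force: 0.0
```

>>> drive_tool:
  deltas:
    - {"gripper": 255, "offset": [0.003, 0, -0.01], "angular": [0, 0, 0]}
    - {"gripper": 255, "offset": [0.003, 0, -0.05], "angular": [0, 0, 0]}
    - {"gripper": 255, "offset": [0.003, 0, -0.09], "angular": [0, 0, 0]}
    - {"gripper": 255, "offset": [0.003, 0, -0.1], "angular": [0, 0, 0]}
    - {"gripper": 255, "offset": [0.003, 0, -0.1], "angular": [0, 0, 0]}

```text
t: 5.35
eef_pos: [0.5928, -0.2086, 0.2436]
tool_rot: [0.001, 0.998, 0.067, 0.002]
contact_force: [0.4, 0.5, -0.1]
gripper_width: 0.001
grasp_force: 0.0
```

```bash
python3 - <<'E'
from h import *
go([.602,-.042,.24])
w=optics.read_camera('wrist');cv2.imwrite('pics/w4.png',w)
m=optics.camera_model('wrist'); p=proj(m,(.554,-.167,.05)); print(p, proj(m,(.602,-.042,.045)))
E
```

```text
t 5.35 pos [ 0.5928 -0.2086  0.2436] F [ 0.41  0.49 -0.09] w 0.001
offset [ 0.0314 -0.1638  0.0035] ang45 [ 0.002 -0.005  0.007]
[277.57031799 237.67179018] [129.1317355  161.65165008]
```

View pics/w4.png

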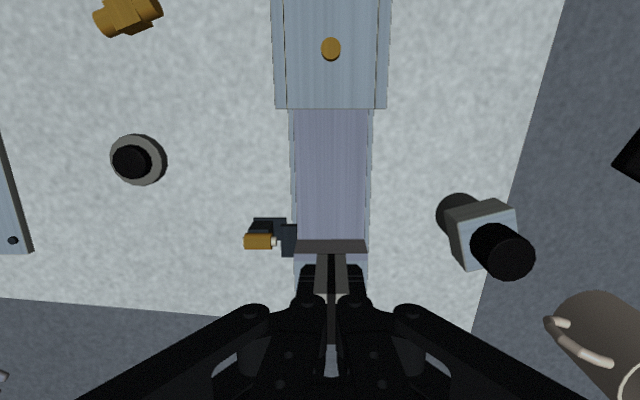

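The flag (rows 224–256) is centred on the tip (row 240). The button's black top is at (131,160), matching the projected estimate. I'll move over the button.

>>> drive_tool:
  deltas:
    - {"gripper": 255, "offset": [0.011, -0.05, 0], "angular": [0, 0, 0]}
    - {"gripper": 255, "offset": [0.022, -0.1, 0], "angular": [0, 0, 0]}
    - {"gripper": 255, "offset": [0.031, -0.14, 0], "angular": [0, 0, 0]}
    - {"gripper": 255, "offset": [0.031, -0.163, 0], "angular": [0, 0, 0]}
    - {"gripper": 255, "offset": [0.031, -0.163, 0], "angular": [0, 0, 0]}

```text
t: 5.9
eef_pos: [0.5999, -0.0368, 0.2387]
tool_rot: [-0.001, 0.997, 0.071, -0.002]
contact_force: [-0.3, -0.6, -0.6]
gripper_width: -0.001
grasp_force: 0.0
```

>>> drive_tool:
  deltas:
    - {"gripper": 255, "offset": [0, 0, 0.04], "angular": [0, 0, 0]}
    - {"gripper": 255, "offset": [0, 0, 0.08], "angular": [0, 0, 0]}
    - {"gripper": 255, "offset": [0, 0, 0.105], "angular": [0, 0, 0]}
    - {"gripper": 255, "offset": [0, 0, 0.113], "angular": [0, 0, 0]}
    - {"gripper": 255, "offset": [0, 0, 0.113], "angular": [0, 0, 0]}

```text
t: 6.4
eef_pos: [0.5996, -0.0434, 0.1267]
tool_rot: [0.0, 0.998, 0.067, -0.002]
contact_force: [-0.2, -0.0, 0.9]
gripper_width: -0.0
grasp_force: 0.0
```

```bash
python3 -c "
from h import *
go([.602,-.042,.118])"
```

```text
t 6.4 pos [ 0.5996 -0.0434  0.1267] F [-0.24 -0.    0.92] w -0.0
offset [ 0.0026 -0.001   0.0086] ang45 [0.001 0.004 0.005]
```

Now I'll press gradually, watching the force.

>>> drive_tool:
  deltas:
    - {"gripper": 255, "offset": [0.0025, -0.001, 0.004], "angular": [0, 0, 0]}
    - {"gripper": 255, "offset": [0.0025, -0.001, 0.008], "angular": [0, 0, 0]}
    - {"gripper": 255, "offset": [0.0025, -0.001, 0.01], "angular": [0, 0, 0]}
    - {"gripper": 255, "offset": [0.0025, -0.001, 0.01], "angular": [0, 0, 0]}

```text
t: 6.8
eef_pos: [0.6037, -0.0409, 0.1188]
tool_rot: [-0.0, 0.998, 0.067, 0.001]
contact_force: [0.8, 0.1, 2.2]
gripper_width: 0.0
grasp_force: 0.9
```

>>> drive_tool:
  deltas:
    - {"gripper": 255, "offset": [0, 0, 0.001], "angular": [0, 0, 0]}
    - {"gripper": 255, "offset": [0, 0, 0.002], "angular": [0, 0, 0]}
    - {"gripper": 255, "offset": [0, 0, 0.002], "angular": [0, 0, 0]}

```text
t: 7.1
eef_pos: [0.6037, -0.0409, 0.1165]
tool_rot: [0.0, 0.998, 0.067, 0.001]
contact_force: [0.7, 1.3, 3.3]
gripper_width: 0.0
grasp_force: 1.6
```

>>> drive_tool:
  deltas:
    - {"gripper": 255, "offset": [0, 0, 0.001], "angular": [0, 0, 0]}
    - {"gripper": 255, "offset": [0, 0, 0.002], "angular": [0, 0, 0]}
    - {"gripper": 255, "offset": [0, 0, 0.003], "angular": [0, 0, 0]}
    - {"gripper": 255, "offset": [0, 0, 0.003], "angular": [0, 0, 0]}

```text
t: 7.5
eef_pos: [0.6037, -0.041, 0.1137]
tool_rot: [-0.0, 0.998, 0.067, 0.001]
contact_force: [2.2, 1.4, 8.1]
gripper_width: -0.002
grasp_force: 3.9
```

The force of 8 N exceeds the button's 5 N full-travel force, so it's fully down. Releasing.

>>> drive_tool:
  deltas:
    - {"gripper": 255, "offset": [0, 0, -0.01], "angular": [0, 0, 0]}
    - {"gripper": 255, "offset": [0, 0, -0.04], "angular": [0, 0, 0]}
    - {"gripper": 255, "offset": [0, 0, -0.08], "angular": [0, 0, 0]}
    - {"gripper": 255, "offset": [0, 0, -0.12], "angular": [0, 0, 0]}
    - {"gripper": 255, "offset": [0, 0, -0.12], "angular": [0, 0, 0]}

```text
t: 8.0
eef_pos: [0.6042, -0.0422, 0.2377]
tool_rot: [0.0, 0.998, 0.067, 0.003]
contact_force: [0.2, -0.2, 1.1]
gripper_width: -0.003
grasp_force: 0.0
```

```bash
python3 - <<'E'
from h import *
go([.6,-.04,.24])
w=optics.read_camera('wrist'); m=optics.camera_model('wrist')
cv2.imwrite('pics/w5.png',w)
E
```

```text
t 8.0 pos [ 0.6042 -0.0422  0.2377] F [ 0.17 -0.15  1.07] w -0.003
offset [-0.0039 -0.0027 -0.0023] ang45 [ 0.001 -0.007  0.006]
```

View pics/w5.png

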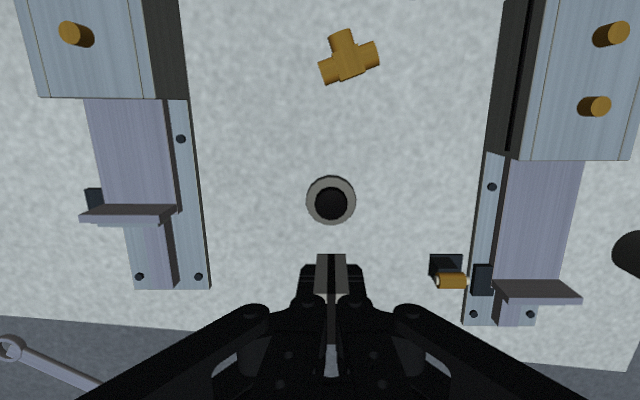

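The flag (470–492, 264–296) still sits beside the sensor tip (467,281), the button is free, and nothing else moved.

```bash
python3 -c "
from h import *
print(bot.hand_in())"
```

```text
the job is handed in; nothing more can be done
None
```

I drew out the sensor unit's slide until its flag covered the sensor tip, centred to about 1 mm in the wrist image, then pressed the button fully and released it; I handed the job in at about 8 s, and no verdict came back.

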